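# Test three spring machine feet and fit the firm one

## Task

Three spring machine feet stand in the aluminium rack. Working from left to right, gently press the rubber head of each about 5 mm down for a moment (never down to its stop) and feel how hard it pushes back; two have gone soft and one is still firm. Then set the firm one fully home and upright in the empty bore of the dark steel foot bar, using no great force, let go of it, and leave the two soft ones seated in the rack.

Things in the scene. Friction and masses are not known exactly. Their poses are not given: they have to be found in the camera images.
- mount_a: loose spring foot in any one of the rack's bores, 0.1-0.2 kg: steel cylinder 30 mm in diameter, 30 mm high; flat rubber head 20 mm in diameter, 13 to 16 mm proud of its top (height tells nothing of its condition); below, a chamfered spigot 14 mm in diameter, 10 mm long. Origin: on the axis, at the cylinder's underside, which rests on the block; z up. Firm or soft is unmarked: feel it
- mount_b: loose spring foot in any one of the rack's bores, 0.1-0.2 kg: steel cylinder 30 mm in diameter, 30 mm high; flat rubber head 20 mm in diameter, 13 to 16 mm proud of its top (height tells nothing of its condition); below, a chamfered spigot 14 mm in diameter, 10 mm long. Origin: on the axis, at the cylinder's underside, which rests on the block; z up. Firm or soft is unmarked: feel it
- mount_c: loose spring foot in any one of the rack's bores, 0.1-0.2 kg: steel cylinder 30 mm in diameter, 30 mm high; flat rubber head 20 mm in diameter, 13 to 16 mm proud of its top (height tells nothing of its condition); below, a chamfered spigot 14 mm in diameter, 10 mm long. Origin: on the axis, at the cylinder's underside, which rests on the block; z up. Firm or soft is unmarked: feel it
- mount_a_head (a joint): how far the rubber head of mount_a is pressed down into its cylinder, m: 0 free, hard stop at 0.010 (beyond 0.0092 it is damaged). Springs back by itself. Every head starts to give at about 2 N; at 5 mm deep a firm foot pushes back with about 12 N, a soft one with 4 to 6 N
- mount_b_head (a joint): how far the rubber head of mount_b is pressed down into its cylinder, m: 0 free, hard stop at 0.010 (beyond 0.0092 it is damaged). Springs back by itself. Every head starts to give at about 2 N; at 5 mm deep a firm foot pushes back with about 12 N, a soft one with 4 to 6 N
- mount_c_head (a joint): how far the rubber head of mount_c is pressed down into its cylinder, m: 0 free, hard stop at 0.010 (beyond 0.0092 it is damaged). Springs back by itself. Every head starts to give at about 2 N; at 5 mm deep a firm foot pushes back with about 12 N, a soft one with 4 to 6 N
- rack: aluminium block 64 x 230 x 20 mm, screwed down, long side along its y, with three vertical bores 80 mm apart in a row at y = +80, 0, -80 mm. Origin: centre of its underside on the bench, z up. Screw heads 3 mm high lie beside the bores
- seat0 (a point): centre of the mouth of the rack's left (+y) bore, on the rack's top face (17.5 mm wide bore right through the 20 mm block); z up
- seat1 (a point): centre of the mouth of the rack's middle bore, on the rack's top face (17.5 mm wide bore right through the 20 mm block); z up
- seat2 (a point): centre of the mouth of the rack's right (-y) bore, on the rack's top face (17.5 mm wide bore right through the 20 mm block); z up
- foot_bar: dark steel block 64 x 160 x 20 mm, screwed down, with two vertical bores at y = +45 and -45 mm; the -y one already holds a fitted foot like the others (fixed), the +y one is empty. Origin: centre of its underside on the bench, z up
- socket (a point): centre of the mouth of the foot bar's empty bore (17.5 mm wide, right through the 20 mm block, 2 mm chamfer), on its top face; z up. A seated foot's origin coincides with this point
There are look-alikes about, which are no part of the job. What is shaped like the mount_c but green or purple is not meant.

How it is judged:
On the way, in this order (a step that is already met when the one before it is completed fails the run):
1. the head of the foot in the left bore of the rack is pressed at least 3.5 mm down for 0.1 s (((horizontal distance between mount_a and seat0 below 0.008 m and value of joint mount_a_head above 0.0035 m) or (horizontal distance between mount_b and seat0 below 0.008 m and value of joint mount_b_head above 0.0035 m) or (horizontal distance between mount_c and seat0 below 0.008 m and value of joint mount_c_head above 0.0035 m))), for 0.1 s.
2. the head of the foot in the middle bore of the rack is pressed at least 3.5 mm down for 0.1 s (((horizontal distance between mount_a and seat1 below 0.008 m and value of joint mount_a_head above 0.0035 m) or (horizontal distance between mount_b and seat1 below 0.008 m and value of joint mount_b_head above 0.0035 m) or (horizontal distance between mount_c and seat1 below 0.008 m and value of joint mount_c_head above 0.0035 m))), for 0.1 s.
3. the head of the foot in the right bore of the rack is pressed at least 3.5 mm down for 0.1 s (((horizontal distance between mount_a and seat2 below 0.008 m and value of joint mount_a_head above 0.0035 m) or (horizontal distance between mount_b and seat2 below 0.008 m and value of joint mount_b_head above 0.0035 m) or (horizontal distance between mount_c and seat2 below 0.008 m and value of joint mount_c_head above 0.0035 m))), for 0.1 s.
At the end, for the whole second after the job is handed in: the firm foot stands in the empty bore of the foot bar, at rest: its axis within 4 mm of the bore's, its underside no more than 2.5 mm above the bar's top, upright within 4 degrees; each soft foot is seated to the same tolerances in a bore of the rack (horizontal distance between mount_b and socket below 0.004 m and z of mount_b in the frame of socket below 0.0025 m and angle between mount_b's own z axis and vertical below 0.07 rad and linear speed of mount_b below 0.01 m/s and ((horizontal distance between mount_a and seat0 below 0.004 m and z of mount_a in the frame of seat0 below 0.0025 m and angle between mount_a's own z axis and vertical below 0.07 rad) or (horizontal distance between mount_a and seat1 below 0.004 m and z of mount_a in the frame of seat1 below 0.0025 m and angle between mount_a's own z axis and vertical below 0.07 rad) or (horizontal distance between mount_a and seat2 below 0.004 m and z of mount_a in the frame of seat2 below 0.0025 m and angle between mount_a's own z axis and vertical below 0.07 rad)) and ((horizontal distance between mount_c and seat0 below 0.004 m and z of mount_c in the frame of seat0 below 0.0025 m and angle between mount_c's own z axis and vertical below 0.07 rad) or (horizontal distance between mount_c and seat1 below 0.004 m and z of mount_c in the frame of seat1 below 0.0025 m and angle between mount_c's own z axis and vertical below 0.07 rad) or (horizontal distance between mount_c and seat2 below 0.004 m and z of mount_c in the frame of seat2 below 0.0025 m and angle between mount_c's own z axis and vertical below 0.07 rad))); the robot touches nothing.
It fails at once if a rubber head is pressed more than 9.2 mm down (onto its stop) (value of joint any of mount_a_head, mount_b_head, mount_c_head above 0.0092 m).
It fails at once if a foot bears on the rack or on the foot bar with more than 30 N (contact force between any of mount_a, mount_b, mount_c and rack above 30 N or contact force between any of mount_a, mount_b, mount_c and foot_bar above 30 N).
It fails at once if a soft foot is taken more than 40 mm from its place (distance of any of mount_a, mount_c from where it was at the start of the episode above 0.04 m).
It also fails if it takes over 53 s, if anything falls off the work surface, if the arm or the gripper's body presses on something with over 40 N, if the wrist force passes 120 N, or if a joint passes its speed limit or range.

## Robot

A 6-joint arm with a two-finger parallel gripper is mounted at the origin on a cart in front of the work surface, level with it; the furniture and walls round the work are solid. World frame = base frame: x ahead of the robot, y to its left, z up, the work surface at z = 0. Lengths are in m, angles in rad, forces in N, time in s.
With the tool pointing down it reaches from about 0.3 to 0.775 m from the base axis. Payload 14.6 kg.
Tool frame: the origin (TCP) lies at the centre of the arm's flange, where the gripper is bolted on; the fingertips stand 199 mm ahead of it and the grasp point (between the pads) lies r.grip_depth ahead of it (r.grip_depth is the distance from the TCP to the grasp point, in m); z points along the fingers, y is the line along which they close (so a half turn about z gives the same grasp; the last joint's range is limited). The gripper opens to 94 mm and grips with 3 to 60 N. Pads are 16 mm wide; open, the fingers measure 119 mm over their backs; the gripper's body (75 mm by 177 mm) begins 78 mm behind the grasp point.
Start: joints at [1.203, 0.3, 1.521, -0, 1.321, -0.067], TCP at [0.163, 0.525, 0.405] pointing down, gripper open.
Joint ranges: [-3.03, 3.03], [-0.79, 2.21], [0.23, 2.52], [-1.04, 4.18], [0, 3.07], [-2.55, 2.55]. Speed limits (rad/s): [2.22, 2.22, 2.57, 3.14, 3.14, 3.14].

## Interface

Orientations are given as a unit quaternion [w, x, y, z].
In Python, from bench import sense, optics, r, models gives the robot as it stands. The module is installed in compiled form; this text tells all that it offers.
- The arm moves only by the tool drive_tool, never from a script. Its argument "motion" is a list of rows, each a list of 7 numbers: the finger opening in mm, from 0 to 94, then the shift along the tool's x, y, z in mm, then the turn, a rotation vector about the tool's x, y, z in rad. A call has 1 to 5 rows; each row is the pose to reach, as a shift and turn from the pose commanded when the call began, along the tool's axes at that moment; what a row does not reach only later rows make up. A row lasts 1/10 s, in which the tool goes at most 50 mm and 8.59 degrees, less where a joint would pass 70% of its speed; a pose out of reach is approached as far as the arm can. A call with a gripper value outside its range is refused whole. The fingers move at their own pace and stop on an object; "newtons" is the grip in N (left out, the last holds). Time passes only in rows, so rows that repeat a pose let the fingers close. It gives the time, the measured TCP pose, the force, the opening and the grip force at its end, in the units of the state.
- sense(): the state, without advancing time (a new reading comes with each control period).
- optics.get_image(name): name is "scene" or "top"; returns (picture, depth): 480x640x3 uint8, red, green, blue; 480x640 float32, m along the optical axis (not along the pixel's ray), 0 where there is no reading.
- optics.camera_model(name): a dict with "intrinsics" (3x3 intrinsics, pixels), "xyz" and "attitude" of the camera in the world. Camera axes: x right, y up, looking along -z (the intrinsics and any distortion apply to the point x, -y, -z); pixel columns grow to the right and rows downward; lengths in m; the calibration is good to about 2 mm. A picture is of the moment at which its call begins. camera_model takes no time and is no camera call.
- r.close_job(): hands the job in; it is judged then, once.
Trained networks look in the newest picture that a camera, given by its name, has taken for a name from the list of things; names that differ only in an ending like _2 or _b are one class to them, and where a whole thing is asked for, a point or a joint stands for the part that bears it (a point fixed in the world has none). Each returns a list of dicts, best first, with "conf" (0 to 1); they miss things now and then, are a little off and sometimes report something else, mostly with a low value. They report only what shows in the picture. A call takes as long as a camera call. They do not tell look-alikes from the thing itself.
- models.find_in(camera, name): "box" ([left, top, right, bottom] in pixels, round what is visible of it).
- models.masks_of(camera, name): "pixels" (480x640 bool, what is visible of it) and "box" ([left, top, right, bottom] in pixels, round what is visible of it).
The state is a dict: "clock": time; "qpos": joint angles; "qd": joint speeds; "joint_torque": joint torques, N m; "eef_pos": TCP position; "orientation": TCP orientation; "force": force on the tool from outside, world axes, zero at the start; "wrist_torque": the same for the moment, N m; "opening": finger opening in m; "gripper_force": force on a finger pad.
Only numpy, scipy, OpenCV 4.12 (cv2) and the standard library are available. Lean on these libraries where they do the work, as an engineer would, in place of code of your own. Each camera call takes 0.05 s, during which the arm holds its last target. There are 200 camera calls.

## Working session

There is one attempt and no reset: what is moved stays moved. The work goes in short steps, Python scripts to look and compute and a tool call to move; the robot and the scene stay as the last step left them, time stands still between calls to the robot, and variables do not carry over. Pictures are saved under pics/ and viewed, at most 10 in all, crops included, and the job is handed in when it is done.

Besides the shell and the picture viewer there is one more tool, called by a JSON object that holds its "api" and its "payload". drive_tool: Moves the arm, as the interface text tells. Its arguments: {"type":"object","properties":{"motion":{"type":"array"},"newtons":{"type":"number"}},"required":["motion"]}

```bash
mkdir -p pics; cat > h.py <<'E'
import numpy as np, cv2
from scipy.spatial.transform import Rotation as R
from bench import sense, optics, r, models
def cam(n):
    m=optics.camera_model(n); q=np.array(m["attitude"],float)
    Rm=q if q.shape==(3,3) else R.from_quat([q[1],q[2],q[3],q[0]]).as_matrix()
    return np.array(m["intrinsics"]),np.array(m["xyz"]),Rm,m
def cloud(n,depth):
    K,t,Rm,_=cam(n); v,u=np.mgrid[:480,:640]
    p=np.stack([(u-K[0,2])/K[0,0]*depth,-(v-K[1,2])/K[1,1]*depth,-depth],-1)
    w=p@Rm.T+t; w[depth==0]=np.nan; return w
def proj(n,P):
    K,t,Rm,_=cam(n); c=(np.asarray(P)-t)@Rm
    return K[0,0]*c[...,0]/-c[...,2]+K[0,2], K[1,1]*-c[...,1]/-c[...,2]+K[1,2]
E
python3 - <<'E'
from h import *
print(sense(), r.grip_depth)
ims=[]
for n in("scene","top"):
    im,d=optics.get_image(n); np.savez(f"/tmp/{n}.npz",im=im,d=d)
    print(n,cam(n)[3])
    cv2.imwrite(f"pics/{n}0.png",im[...,::-1])
    for o in("mount_a","rack","foot_bar"):
        for f in models.find_in(n,o): print(n,o,np.round(f["box"]),round(f["conf"],2))
E
```

```text
{'clock': 0.0, 'qpos': array([ 1.20342006e+00,  3.00481969e-01,  1.52157200e+00, -2.69202626e-05,
        1.32067008e+00, -6.66181911e-02]), 'qd': array([ 6.34081638e-05, -4.26621815e-04,  9.23188630e-04, -8.06228141e-05,
        4.87347764e-04, -1.67559958e-03]), 'joint_torque': array([-3.17103550e-04, -5.31807983e+01, -3.52732229e+01,  7.08386488e-02,
        2.44464056e-02, -1.49959574e-04]), 'eef_pos': array([0.16293892, 0.52528234, 0.40408407]), 'orientation': array([-1.09060136e-04,  1.49809580e-01,  9.88714706e-01, -5.55238498e-04]), 'force': array([ 0.09563259, -0.28946887, -0.05967661]), 'wrist_torque': array([-0.01288786, -0.00062929, -0.0103919 ]), 'gripper_force': 0.0, 'opening': 0.09398574258015358} 0.1804
scene {'intrinsics': array([[568.36863651,   0.        , 322.656404  ],
       [  0.        , 568.36863651, 224.02355804],
       [  0.        ,   0.        ,   1.        ]]), 'xyz': array([-0.05467324, -0.5506642 ,  0.62748112]), 'attitude': array([ 0.83320467,  0.42595443, -0.15751774, -0.31546944])}
scene mount_a [270. 228. 289. 253.] 0.93
scene mount_a [312. 235. 328. 265.] 0.7
scene mount_a [324. 188. 340. 216.] 0.66
scene mount_a [293. 176. 306. 200.] 0.63
scene mount_a [262. 163. 276. 189.] 0.61
scene rack [246. 176. 354. 235.] 0.7
scene foot_bar [367. 280. 474. 375.] 0.58
top {'intrinsics': array([[482.51908641,   0.        , 315.69271653],
       [  0.        , 482.51908641, 242.54466571],
       [  0.        ,   0.        ,   1.        ]]), 'xyz': array([0.31541531, 0.04226931, 0.99216588]), 'attitude': array([ 0.70516034,  0.05614924, -0.06716282, -0.70362299])}
top mount_a [277. 280. 296. 293.] 0.68
top mount_a [274. 209. 286. 227.] 0.64
top mount_a [232. 218. 250. 233.] 0.56
top mount_a [191. 224. 213. 239.] 0.51
top mount_a [310. 260. 321. 277.] 0.48
top rack [183. 203. 299. 252.] 0.6
top foot_bar [378. 247. 465. 286.] 0.65
```

View pics/scene0.png

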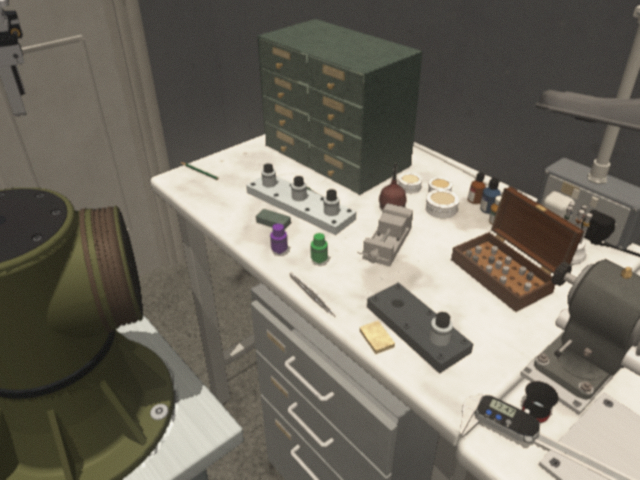

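View pics/top0.png

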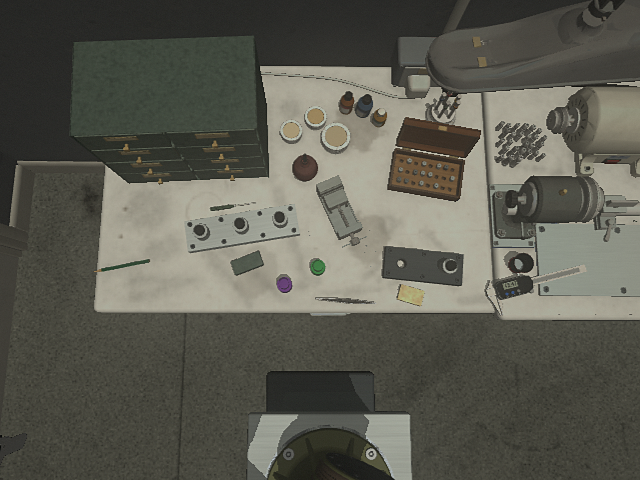

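The rack feet show in the top view at about (201,231), (241,225) and (280,217). The foot bar's empty bore is at (401,264) and its fixed foot at (450,265). The green foot (317,267) and the purple one (284,283) are look-alikes and not meant. Next I measure positions from depth.

```bash
python3 - <<'E'
from h import *
T=np.load("/tmp/top.npz");S=np.load("/tmp/scene.npz")
W=cloud("top",T["d"]);WS=cloud("scene",S["d"])
print("table z",np.nanmedian(W[290:300,220:260,2]), np.nanmedian(WS[260:270,260:275,2]))
def top(Wc,n,zlo,zhi,lo,hi):
    m=(Wc[...,2]>zlo)&(Wc[...,2]<zhi)&(Wc[...,0]>lo[0])&(Wc[...,0]<hi[0])&(Wc[...,1]>lo[1])&(Wc[...,1]<hi[1])
    return Wc[m]
for n,px in(("L",(201,231)),("M",(241,225)),("R",(280,217)),("fix",(450,265)),("bore",(401,264))):
    c=W[px[1]-2:px[1]+3,px[0]-2:px[0]+3].reshape(-1,3); c0=np.nanmedian(c,0)
    print(n,"px",c0.round(4))
    for nm,Wc in(("top",W),("scene",WS)):
        q=top(Wc,nm,.055,.08,c0[:2]-.03,c0[:2]+.03)
        if len(q): 
            cc,rad=cv2.minEnclosingCircle(q[:,:2].astype(np.float32)); print("  head",nm,len(q),np.median(q,0).round(4),np.round(cc,4),round(rad,4),q[:,2].max().round(4))
        q=top(Wc,nm,.04,.055,c0[:2]-.03,c0[:2]+.03)
        if len(q): 
            cc,rad=cv2.minEnclosingCircle(q[:,:2].astype(np.float32)); print("  cyl",nm,len(q),np.round(cc,4),round(rad,4))
for n,lo,hi in(("rack",(.25,.05),(.5,.4)),("bar",(.2,-.3),(.4,-.05))):
  for nm,Wc in(("top",W),("scene",WS)):
    q=top(Wc,nm,.014,.024,lo,hi)
    rr=cv2.minAreaRect(q[:,:2].astype(np.float32)); print(n,nm,len(q),rr,np.median(q[:,2]), cv2.boxPoints(rr).round(4).tolist())
q=W[40:190,70:270].reshape(-1,3); q=q[q[:,2]>.1]; print("cab",np.nanmin(q,0),np.nanmax(q,0))
cv2.imwrite("pics/c1.png",cv2.resize(T["im"][190:300,170:470,::-1],None,fx=2.6,fy=2.6,interpolation=cv2.INTER_CUBIC))
E
```

```text
table z 0.0010886204053021098 -0.0006583359683785539
L px [0.5013 0.2519 0.0629]
  head top 87 [0.5037 0.258  0.0632] [0.5049 0.2581] 0.0103 0.0675
  cyl top 101 [0.5049 0.2582] 0.0153
  head scene 68 [0.503  0.2528 0.0616] [0.5029 0.2561] 0.012 0.0638
  cyl scene 118 [0.5051 0.2556] 0.016
M px [0.513  0.1741 0.066 ]
  head top 88 [0.5172 0.1783 0.066 ] [0.518  0.1807] 0.011 0.0708
  cyl top 97 [0.5185 0.179 ] 0.0154
  head scene 82 [0.5154 0.1746 0.0626] [0.5169 0.1767] 0.0115 0.0662
  cyl scene 129 [0.5179 0.1768] 0.0171
R px [0.5295 0.098  0.0669]
  head top 86 [0.5308 0.1001 0.0668] [0.533  0.1017] 0.0115 0.0707
  cyl top 96 [0.5317 0.1006] 0.0151
  head scene 96 [0.5284 0.0963 0.064 ] [0.5314 0.0967] 0.0114 0.0684
  cyl scene 137 [0.5294 0.0982] 0.0166
fix px [ 0.4355 -0.2336  0.0659]
  head top 94 [ 0.4357 -0.2353  0.0649] [ 0.4358 -0.2358] 0.0101 0.0684
  cyl top 102 [ 0.4362 -0.2361] 0.0152
  head scene 179 [ 0.4321 -0.24    0.063 ] [ 0.4361 -0.2389] 0.0114 0.0665
  cyl scene 239 [ 0.4342 -0.2395] 0.0157
bore px [ 4.457e-01 -1.507e-01  2.000e-04]
rack top 1161 ((0.44290101528
[... 587 characters left out ...]
0.37854015827178955, -0.16569502651691437), (0.045208171010017395, 0.025090334936976433), 71.4423828125) 0.014445868038590493 [[0.359499990940094, -0.18310000002384186], [0.3831999897956848, -0.19110000133514404], [0.397599995136261, -0.14830000698566437], [0.37380000948905945, -0.14030000567436218]]
bar scene 6 ((0.3997780382633209, -0.26287880539894104), (0.012158658355474472, 0.00021364826534409076), 89.91189575195312) 0.01695600363927824 [[0.39969998598098755, -0.26899999380111694], [0.39989998936653137, -0.26899999380111694], [0.39989998936653137, -0.25679999589920044], [0.39969998598098755, -0.25679999589920044]]
cab [0.60825756 0.12645063 0.10008448] [0.79697227 0.4339528  0.26104022]
```

View pics/c1.png

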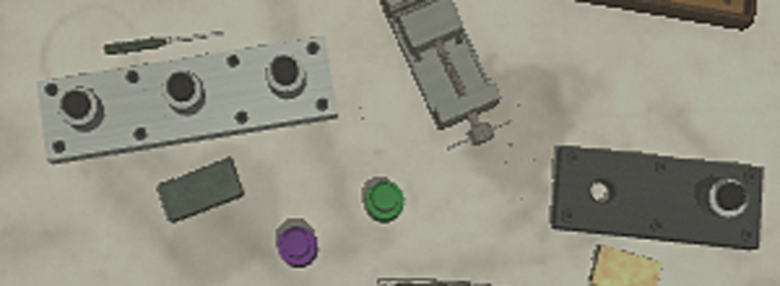

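```bash
cat >> h.py <<'E'
def go(x,y,z,yaw=None,fwd=0.0):
    "shift in tool mm and rotvec to put TCP at x,y,z with tool y at yaw deg from world y, z down"
    s=sense(); q=s["orientation"]; M=R.from_quat([q[1],q[2],q[3],q[0]])
    d=M.inv().apply(np.array([x,y,z])-s["eef_pos"])*1000
    rv=[0,0,0]
    if yaw is not None:
        a=np.radians(yaw); ty=np.array([-np.sin(a),np.cos(a),0]); tz=np.array([0,0,-1.]); tx=np.cross(ty,tz)
        rv=(M.inv()*R.from_matrix(np.c_[tx,ty,tz])).as_rotvec()
    print("t",round(s["clock"],2),"tcp",s["eef_pos"].round(4),"shift",d.round(1),"rot",np.round(rv,4))
E
python3 - <<'E'
from h import *
for n in("top","scene"):
    D=np.load(f"/tmp/{n}.npz"); W=cloud(n,D["d"]); g=D["im"].astype(int).max(-1)
    def box(zl,zh,lo,hi,dark=None):
        m=(W[...,2]>zl)&(W[...,2]<zh)&(W[...,0]>lo[0])&(W[...,0]<hi[0])&(W[...,1]>lo[1])&(W[...,1]<hi[1])
        if dark is not None: m&=g<dark
        return W[m],m
    for nm,lo,hi in(("rack",(.44,.03),(.58,.33)),("bar",(.36,-.3),(.5,-.08))):
        q,m=box(.014,.026,lo,hi)
        print(n,nm,len(q),np.median(q[:,2]).round(4),cv2.minAreaRect(q[:,:2].astype(np.float32)))
    # bore: low or missing / bright spot inside the bar
    c=np.array([.44,-.147]); mk=(abs(W[...,0]-c[0])<.014)&(abs(W[...,1]-c[1])<.018)&(W[...,2]<.012)
    print(n,"bore",mk.sum(), np.c_[np.nonzero(mk)[::-1]].mean(0) if mk.any() else 0)
    K,t,Rm,_=cam(n)
    if mk.any():
        # bright pixels ~ where bottom is seen through bore; intersect rays of mouth at z=.02
        v,u=np.nonzero(mk); ray=np.stack([(u-K[0,2])/K[0,0],-(v-K[1,2])/K[1,1],-np.ones(len(u))],-1)@Rm.T
        P=t+ray*((.02-t[2])/ray[:,2])[:,None]; print(P.mean(0),P.min(0),P.max(0))
    W2=W; q,_=box(.055,.4,(.3,-.1),(.56,.09)); print("vise max z",q[:,2].max() if len(q) else 0)
go(.505,.257,.30,9.4)
E
```

```text
top rack 3139 0.0211 ((0.4936877489089966, 0.17568811774253845), (0.11550271511077881, 0.23029136657714844), 9.482271194458008)
top bar 2209 0.0206 ((0.41679126024246216, -0.1893184632062912), (0.16073018312454224, 0.11369658261537552), 84.11204528808594)
top bore 46 [400.65217391 263.41304348]
[ 0.44441635 -0.14592226  0.02      ] [ 0.43706397 -0.15285032  0.02      ] [ 0.45143536 -0.13843012  0.02      ]
vise max z 0.06140564860035869
scene rack 2011 0.0191 ((0.49347251653671265, 0.17369529604911804), (0.11687164753675461, 0.23328079283237457), 9.722692489624023)
scene bar 3170 0.0193 ((0.44030964374542236, -0.192542165517807), (0.16271305084228516, 0.06711380183696747), 83.82025909423828)
scene bore 40 [396.2   304.675]
[ 0.44029689 -0.15074741  0.02      ] [ 0.43455983 -0.1570843   0.02      ] [ 0.44663988 -0.1445535   0.02      ]
vise max z 0.06772968977280058
t 0.4 tcp [0.1629 0.5253 0.4046] shift [-406.2 -154.9  104.6] rot [-1.000e-04 -1.000e-04 -4.649e-01]
```

{"api": "drive_tool", "payload": {"motion": [[0, -406, -155, 105, 0, 0, -0.465], [0, -406, -155, 105, 0, 0, -0.465], [0, -406, -155, 105, 0, 0, -0.465], [0, -406, -155, 105, 0, 0, -0.465], [0, -406, -155, 105, 0, 0, -0.465]], "newtons": 20}}

```text
clock: 0.9
eef_pos: [0.3458, 0.3817, 0.3486]
orientation: [0.0, -0.083, 0.997, 0.0]
force: [0.4, 0.6, -0.5]
opening: 0.0571
gripper_force: 0.0
```

```bash
python3 -c "
from h import *
go(.505,.257,.280,9.5)"
```

```text
t 0.9 tcp [0.3458 0.3817 0.3486] shift [-136.2 -149.4   68.7] rot [0.0003 0.0004 0.001 ]
```

{"api": "drive_tool", "payload": {"motion": [[0, -136, -149, 69, 0, 0, 0], [0, -136, -149, 69, 0, 0, 0], [0, -136, -149, 69, 0, 0, 0], [0, -136, -149, 69, 0, 0, 0], [0, -136, -149, 69, 0, 0, 0]]}}

```text
clock: 1.4
eef_pos: [0.5056, 0.2554, 0.2781]
orientation: [-0.001, -0.08, 0.997, -0.0]
force: [-0.7, 0.1, 1.2]
opening: 0.017
gripper_force: 0.0
```

```bash
python3 -c "
from h import *
go(.505,.257,.270,9.5)
im,d=optics.get_image('scene');im2,d2=optics.get_image('top')
cv2.imwrite('pics/p1.png',np.hstack([cv2.resize(im[120:270,210:390,::-1],None,fx=2.2,fy=2.2,interpolation=3),cv2.resize(im2[150:300,150:330,::-1],None,fx=2.2,fy=2.2,interpolation=3)]))"
```

```text
t 1.4 tcp [0.5056 0.2554 0.2781] shift [0.3 1.7 8.1] rot [-0.0008 -0.0018 -0.005 ]
```

View pics/p1.png

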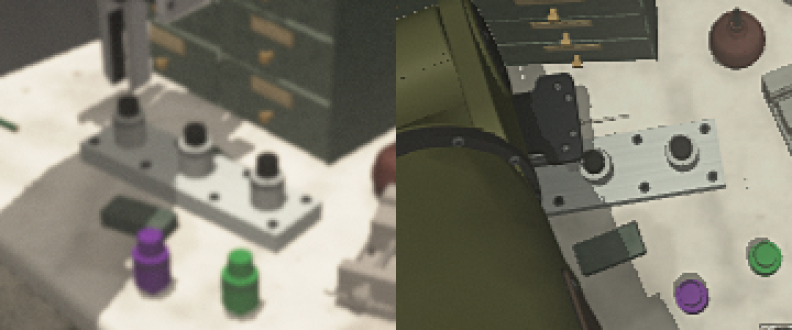

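The crop shows the fingers directly over the left foot's head, at crop (128,90). I'll let them close, then descend in small steps.

{"api": "drive_tool", "payload": {"motion": [[0, 0, 2, 5, 0, 0, 0], [0, 0, 2, 8, 0, 0, 0], [0, 0, 2, 8, 0, 0, 0]]}}

```text
clock: 1.8
eef_pos: [0.502, 0.2613, 0.2719]
orientation: [-0.0, -0.083, 0.997, -0.0]
force: [0.4, -0.1, -0.9]
opening: 0.0004
gripper_force: 0.0
```

{"api": "drive_tool", "payload": {"motion": [[0, 0, 0, 2, 0, 0, 0], [0, 0, 0, 2, 0, 0, 0]]}}

```text
clock: 2.0
eef_pos: [0.5026, 0.2606, 0.2699]
orientation: [0.0, -0.082, 0.997, 0.0]
force: [0.6, -0.5, -0.5]
opening: 0.0004
gripper_force: 0.0
```

{"api": "drive_tool", "payload": {"motion": [[0, 0, 0, 2, 0, 0, 0], [0, 0, 0, 2, 0, 0, 0]]}}

```text
clock: 2.2
eef_pos: [0.5028, 0.2603, 0.2677]
orientation: [-0.0, -0.082, 0.997, -0.0]
force: [1.0, -0.3, -0.2]
opening: 0.0003
gripper_force: 0.0
```

{"api": "drive_tool", "payload": {"motion": [[0, -2, -4, 0, 0, 0, 0], [0, -2, -4, 2, 0, 0, 0], [0, -2, -4, 2, 0, 0, 0]]}}

```text
clock: 2.5
eef_pos: [0.5056, 0.2564, 0.2656]
orientation: [-0.0, -0.082, 0.997, -0.0]
force: [-0.5, 0.7, -1.0]
opening: 0.0003
gripper_force: 0.0
```

{"api": "drive_tool", "payload": {"motion": [[0, 0, 0, 2, 0, 0, 0], [0, 0, 0, 2, 0, 0, 0]]}}

```text
clock: 2.7
eef_pos: [0.5055, 0.2566, 0.2636]
orientation: [-0.0, -0.082, 0.997, -0.0]
force: [0.5, -0.3, 0.3]
opening: 0.0003
gripper_force: 0.0
```

{"api": "drive_tool", "payload": {"motion": [[0, 0, 0, 1.5, 0, 0, 0], [0, 0, 0, 1.5, 0, 0, 0]]}}

```text
clock: 2.9
eef_pos: [0.5056, 0.2567, 0.2624]
orientation: [0.0, -0.082, 0.997, 0.0]
force: [-0.7, -0.1, 1.1]
opening: 0.0003
gripper_force: 0.9
```

{"api": "drive_tool", "payload": {"motion": [[0, 0, 0, 1, 0, 0, 0], [0, 0, 0, 1, 0, 0, 0]]}}

```text
clock: 3.1
eef_pos: [0.5056, 0.2567, 0.2615]
orientation: [0.0, -0.082, 0.997, 0.0]
force: [0.1, -0.3, 2.4]
opening: 0.0007
gripper_force: 1.2
```

{"api": "drive_tool", "payload": {"motion": [[0, 0, 0, 1, 0, 0, 0], [0, 0, 0, 1, 0, 0, 0]]}}

```text
clock: 3.3
eef_pos: [0.5056, 0.2567, 0.2604]
orientation: [0.0, -0.082, 0.997, 0.0]
force: [0.1, -0.2, 2.1]
opening: 0.0007
gripper_force: 1.4
```

{"api": "drive_tool", "payload": {"motion": [[0, 0, 0, 1, 0, 0, 0], [0, 0, 0, 1, 0, 0, 0]]}}

```text
clock: 3.5
eef_pos: [0.5056, 0.2567, 0.2594]
orientation: [0.0, -0.082, 0.997, 0.0]
force: [-0.1, 0.7, 3.1]
opening: 0.0004
gripper_force: 1.6
```

{"api": "drive_tool", "payload": {"motion": [[0, 0, 0, 1, 0, 0, 0], [0, 0, 0, 1, 0, 0, 0]]}}

```text
clock: 3.7
eef_pos: [0.5056, 0.2567, 0.2584]
orientation: [0.0, -0.082, 0.997, 0.0]
force: [-0.7, 0.4, 4.4]
opening: 0.0003
gripper_force: 1.9
```

{"api": "drive_tool", "payload": {"motion": [[0, 0, 0, 1, 0, 0, 0], [0, 0, 0, 1, 0, 0, 0], [0, 0, 0, 1, 0, 0, 0]]}}

```text
clock: 4.0
eef_pos: [0.5056, 0.2567, 0.2575]
orientation: [0.0, -0.082, 0.997, 0.0]
force: [0.4, 0.1, 4.2]
opening: 0.0005
gripper_force: 2.1
```

```bash
python3 -c "
from h import *
for i in range(6):
    s=sense(); print(s['force'].round(2),s['eef_pos'][2].round(4),s['gripper_force'].round(2)); optics.get_image('scene')"
```

```text
Traceback (most recent call last):
AttributeError: 'float' object has no attribute 'round'
```

Left foot: about 4.2 N at 4.7 mm, with a slope near 0.5 N/mm, so it is soft. Next the middle one.

{"api": "drive_tool", "payload": {"motion": [[0, 0, 0, -18, 0, 0, 0], [0, 0.5, -40, -18, 0, 0, 0], [0, 0.5, -80, -14, 0, 0, 0], [0, 0.5, -80, -12, 0, 0, 0], [0, 0.5, -80, -10, 0, 0, 0]]}}

```text
clock: 4.5
eef_pos: [0.5182, 0.1772, 0.267]
orientation: [-0.0, -0.081, 0.997, -0.0]
force: [0.3, 0.8, 0.6]
opening: 0.0006
gripper_force: 0.0
```

{"api": "drive_tool", "payload": {"motion": [[0, 0, 0, 0, 0, 0, 0], [0, 0, 0, 0, 0, 0, 0]]}}

```text
clock: 4.7
eef_pos: [0.5179, 0.1785, 0.2672]
orientation: [-0.0, -0.083, 0.997, -0.0]
force: [0.8, 0.1, 0.6]
opening: 0.0006
gripper_force: 0.0
```

```bash
python3 -c "
from h import *
go(.518,.178,.266,9.5);print(sense()['force'])"
```

```text
t 4.7 tcp [0.5179 0.1785 0.2672] shift [ 0.  -0.5  1.2] rot [ 0.     -0.0004 -0.0004]
[0.77541237 0.05739159 0.60148814]
```

{"api": "drive_tool", "payload": {"motion": [[0, 0, 0, 2, 0, 0, 0], [0, 0, 0, 2, 0, 0, 0]]}}

```text
clock: 4.9
eef_pos: [0.518, 0.1781, 0.2651]
orientation: [-0.0, -0.082, 0.997, -0.0]
force: [-0.7, -0.0, -0.9]
opening: 0.0008
gripper_force: 0.0
```

{"api": "drive_tool", "payload": {"motion": [[0, 0, 0, 1, 0, 0, 0], [0, 0, 0, 1, 0, 0, 0]]}}

```text
clock: 5.1
eef_pos: [0.5181, 0.1778, 0.2643]
orientation: [-0.0, -0.082, 0.997, -0.0]
force: [0.2, 0.5, -0.0]
opening: 0.0006
gripper_force: 0.0
```

{"api": "drive_tool", "payload": {"motion": [[0, 0, 0, 1, 0, 0, 0], [0, 0, 0, 1, 0, 0, 0]]}}

```text
clock: 5.3
eef_pos: [0.5182, 0.1777, 0.2635]
orientation: [0.0, -0.082, 0.997, 0.0]
force: [-1.3, -0.3, 2.6]
opening: 0.001
gripper_force: 1.4
```

{"api": "drive_tool", "payload": {"motion": [[0, 0, 0, 1, 0, 0, 0], [0, 0, 0, 1, 0, 0, 0]]}}

```text
clock: 5.5
eef_pos: [0.5182, 0.1777, 0.2626]
orientation: [0.0, -0.082, 0.997, 0.0]
force: [-0.9, 0.7, 4.2]
opening: 0.0003
gripper_force: 2.3
```

{"api": "drive_tool", "payload": {"motion": [[0, 0, 0, 1.5, 0, 0, 0], [0, 0, 0, 1.5, 0, 0, 0]]}}

```text
clock: 5.7
eef_pos: [0.5182, 0.1777, 0.2612]
orientation: [0.0, -0.082, 0.997, 0.0]
force: [-2.3, -0.6, 8.0]
opening: 0.0004
gripper_force: 3.7
```

{"api": "drive_tool", "payload": {"motion": [[0, 0, 0, 1.5, 0, 0, 0], [0, 0, 0, 1.5, 0, 0, 0]]}}

```text
clock: 5.9
eef_pos: [0.5182, 0.1777, 0.2599]
orientation: [0.0, -0.082, 0.997, 0.0]
force: [-3.7, -0.7, 9.8]
opening: 0.0008
gripper_force: 4.9
```

{"api": "drive_tool", "payload": {"motion": [[0, 0, 0, 1, 0, 0, 0], [0, 0, 0, 1, 0, 0, 0], [0, 0, 0, 1, 0, 0, 0]]}}

```text
clock: 6.2
eef_pos: [0.5182, 0.1777, 0.2592]
orientation: [0.0, -0.082, 0.997, 0.0]
force: [-4.2, -1.1, 11.4]
opening: 0.0006
gripper_force: 5.7
```

Middle foot: 11.4 N at about 4.7 mm, so it is firm. Now the right one, pressed as required and for confirmation.

{"api": "drive_tool", "payload": {"motion": [[0, 0, 0, -20, 0, 0, 0], [0, 0, -40, -20, 0, 0, 0], [0, 0, -80, -14, 0, 0, 0], [0, 0, -80, -10, 0, 0, 0], [0, 0, -80, -9, 0, 0, 0]]}}

```text
clock: 6.7
eef_pos: [0.5312, 0.0982, 0.2668]
orientation: [-0.0, -0.081, 0.997, 0.0]
force: [0.1, 0.1, -0.1]
opening: 0.0001
gripper_force: 0.0
```

{"api": "drive_tool", "payload": {"motion": [[0, 0, 0, 1, 0, 0, 0], [0, 0, 0, 1, 0, 0, 0]]}}

```text
clock: 6.9
eef_pos: [0.5311, 0.0996, 0.2663]
orientation: [-0.0, -0.083, 0.997, 0.0]
force: [0.2, -0.4, 0.2]
opening: 0.0002
gripper_force: 0.0
```

{"api": "drive_tool", "payload": {"motion": [[0, 0, 0, 2, 0, 0, 0], [0, 0, 0, 2, 0, 0, 0]]}}

```text
clock: 7.1
eef_pos: [0.5312, 0.0993, 0.2644]
orientation: [0.0, -0.082, 0.997, 0.0]
force: [0.2, 0.6, 2.5]
opening: 0.0009
gripper_force: 1.3
```

{"api": "drive_tool", "payload": {"motion": [[0, 0, 0, 1, 0, 0, 0], [0, 0, 0, 1, 0, 0, 0]]}}

```text
clock: 7.3
eef_pos: [0.5312, 0.0989, 0.2635]
orientation: [0.0, -0.082, 0.997, 0.0]
force: [0.3, 2.3, 3.4]
opening: 0.0005
gripper_force: 1.7
```

{"api": "drive_tool", "payload": {"motion": [[0, 0, 0, 1, 0, 0, 0], [0, 0, 0, 1, 0, 0, 0]]}}

```text
clock: 7.5
eef_pos: [0.5313, 0.0988, 0.2625]
orientation: [0.0, -0.082, 0.997, 0.0]
force: [-0.3, 2.3, 4.6]
opening: 0.0004
gripper_force: 2.1
```

{"api": "drive_tool", "payload": {"motion": [[0, 0, 0, 1.5, 0, 0, 0], [0, 0, 0, 1.5, 0, 0, 0]]}}

```text
clock: 7.7
eef_pos: [0.5312, 0.0987, 0.2609]
orientation: [0.0, -0.082, 0.997, 0.0]
force: [-0.5, 2.2, 5.9]
opening: 0.0004
gripper_force: 2.7
```

{"api": "drive_tool", "payload": {"motion": [[0, 0, 0, 1, 0, 0, 0], [0, 0, 0, 1, 0, 0, 0], [0, 0, 0, 1, 0, 0, 0]]}}

```text
clock: 8.0
eef_pos: [0.5313, 0.0988, 0.2601]
orientation: [0.0, -0.082, 0.997, 0.0]
force: [-0.4, 2.2, 6.2]
opening: 0.0002
gripper_force: 3.0
```

Right foot: 6 N at about 5 mm, so it is soft. The firm foot is therefore the middle one. I'll rise, move over it and open.

{"api": "drive_tool", "payload": {"motion": [[0, 0, 0, -20, 0, 0, 0], [50, 0, 40, -50, 0, 0, 0], [50, 0, 80, -50, 0, 0, 0], [50, 0, 80, -40, 0, 0, 0], [50, 0, 80, -30, 0, 0, 0]], "newtons": 25}}

```text
clock: 8.5
eef_pos: [0.5178, 0.1779, 0.2889]
orientation: [-0.0, -0.083, 0.997, -0.0]
force: [0.5, -0.2, -0.1]
opening: 0.029
gripper_force: 0.0
```

{"api": "drive_tool", "payload": {"motion": [[50, 0, 0, 0, 0, 0, 0], [50, 0, 0, 0, 0, 0, 0]]}}

```text
clock: 8.7
eef_pos: [0.5184, 0.1767, 0.2892]
orientation: [-0.001, -0.081, 0.997, -0.0]
force: [-0.8, -0.5, -0.3]
opening: 0.045
gripper_force: 0.0
```

```bash
python3 -c "
from h import *
go(.5183,.178,.226,9.5)
im,d=optics.get_image('scene');im2,d2=optics.get_image('top')
W=cloud('scene',d)
cv2.imwrite('pics/p2.png',cv2.resize(im[120:270,210:390,::-1],None,fx=3.5,fy=3.5,interpolation=3))"
```

```text
t 8.7 tcp [0.5184 0.1767 0.2892] shift [-0.3  1.3 63.2] rot [-0.0003 -0.0015 -0.0029]
```

View pics/p2.png

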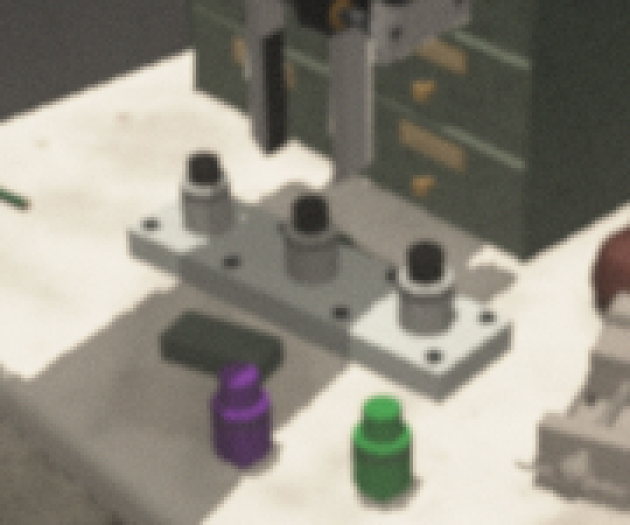

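The open fingers straddle the middle foot, whose head is at crop (310,215). All three feet are still seated, and the green and purple ones are clear of the path. Descending.

{"api": "drive_tool", "payload": {"motion": [[52, 0, 1, 15, 0, 0, 0], [52, 0, 1, 40, 0, 0, 0], [52, 0, 1, 58, 0, 0, 0], [52, 0, 1, 63, 0, 0, 0], [52, 0, 1, 63, 0, 0, 0]]}}

```text
clock: 9.3
eef_pos: [0.5181, 0.1784, 0.2268]
orientation: [-0.0, -0.082, 0.997, -0.0]
force: [0.2, 0.5, 0.2]
opening: 0.0521
gripper_force: 0.0
```

{"api": "drive_tool", "payload": {"motion": [[20, 0, 0, 0, 0, 0, 0], [20, 0, 0, 0, 0, 0, 0], [20, 0, 0, 0, 0, 0, 0], [20, 0, 0, 0, 0, 0, 0]]}}

```text
clock: 9.7
eef_pos: [0.5181, 0.1787, 0.2276]
orientation: [0.001, -0.082, 0.997, 0.0]
force: [0.3, 0.6, 4.8]
opening: 0.0292
gripper_force: 25.0
```

{"api": "drive_tool", "payload": {"motion": [[20, 0, 0, -5, 0, 0, 0], [20, 0, 0, -15, 0, 0, 0], [20, 0, 0, -40, 0, 0, 0], [20, 0, 0, -80, 0, 0, 0], [20, 0, 0, -80, 0, 0, 0]]}}

```text
clock: 10.2
eef_pos: [0.5186, 0.1788, 0.3124]
orientation: [0.004, -0.082, 0.997, 0.001]
force: [0.3, 0.7, -2.1]
opening: 0.0294
gripper_force: 25.0
```

```bash
python3 -c "
from h import *
go(.4445,-.148,.300,9.5);s=sense();print(s['opening'],s['force'],s['gripper_force'])"
```

```text
t 10.2 tcp [0.5186 0.1788 0.3124] shift [ 126.6 -310.3   11.2] rot [ 0.0008  0.008  -0.0016]
0.029401195951633326 [ 0.33170142  0.68740547 -2.0903813 ] 24.999670386314392
```

{"api": "drive_tool", "payload": {"motion": [[20, 20, -40, 0, 0, 0, 0], [20, 38, -85, 0, 0, 0, 0], [20, 57, -130, 0, 0, 0, 0], [20, 77, -175, 0, 0, 0, 0], [20, 95, -215, 0, 0, 0, 0]]}}

```text
clock: 10.7
eef_pos: [0.4584, -0.0508, 0.3071]
orientation: [0.0, -0.082, 0.997, -0.0]
force: [1.0, 0.1, -0.5]
opening: 0.0297
gripper_force: 25.0
```

{"api": "drive_tool", "payload": {"motion": [[20, 15, -45, 0, 0, 0, 0], [20, 25, -70, 0, 0, 0, 0], [20, 30, -88, 0, 0, 0, 0], [20, 31, -95, 0, 0, 0, 0], [20, 31, -95, 0, 0, 0, 0]]}}

```text
clock: 11.2
eef_pos: [0.4443, -0.1481, 0.3069]
orientation: [-0.0, -0.081, 0.997, 0.0]
force: [-0.6, 0.0, -1.5]
opening: 0.0295
gripper_force: 25.0
```

```bash
python3 - <<'E'
from h import *
go(.4445,-.148,.270,9.5);s=sense();print(s['opening'],s['force'],s['qpos'])
for n in('scene','top'):
    im,d=optics.get_image(n); np.savez(f"/tmp/{n}1.npz",im=im,d=d)
    for f in models.find_in(n,"mount_b"): print(n,np.round(f["box"]),round(f["conf"],2))
    e=sense()['eef_pos']; print(n,[np.round(proj(n,e-[0,0,k]),1) for k in(.1804,.203,.213)])
    if n=='scene': cv2.imwrite('pics/p3.png',cv2.resize(im[180:390,330:510,::-1],None,fx=2.8,fy=2.8,interpolation=3))
E
```

```text
t 11.2 tcp [ 0.4443 -0.1481  0.3069] shift [-0.2  0.1 36.9] rot [ 0.0001 -0.     -0.0027]
0.029519529396377784 [-0.56042383  0.01899073 -1.4889929 ] [-3.99945817e-01  2.31747410e-01  1.85333124e+00  5.02177442e-05
  1.05658304e+00 -2.13390785e+00]
scene [268. 228. 288. 254.] 0.86
scene [321. 187. 341. 217.] 0.8
scene [392. 235. 408. 272.] 0.78
scene [260. 163. 278. 191.] 0.73
scene [311. 234. 328. 263.] 0.58
scene [array([401.5, 247.5]), array([400.4, 259.8]), array([399.8, 265.1])]
top [273. 210. 288. 227.] 0.67
top [191. 226. 212. 241.] 0.64
top [275. 279. 294. 293.] 0.52
top [308. 260. 326. 279.] 0.48
top [array([412.3, 255.7]), array([409.7, 257.5]), array([408.6, 258.2])]
```

View pics/p3.png

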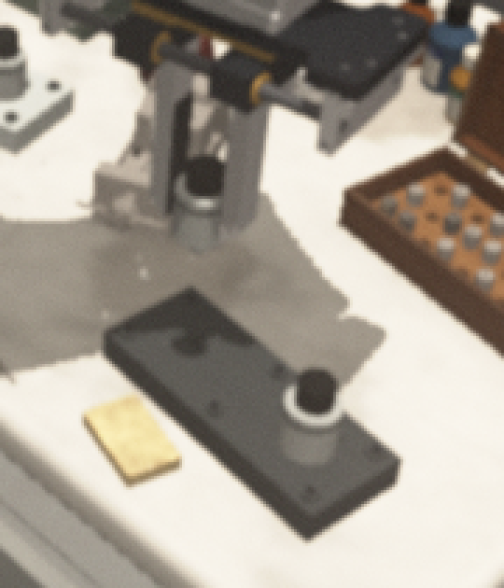

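```bash
python3 - <<'E'
from h import *
D=np.load('/tmp/scene1.npz'); print(proj('scene',[.4445,-.148,.02]),proj('scene',[.4352,-.2378,.05]))
W=cloud('scene',D['d']); w=W[296:312,388:414]; 
for row in (w[...,2]*1000)[::2]: print(' '.join('%3.0f'%x for x in row))
# offset of held foot: cylinder points, fit circle of radius 15 mm
q=W[225:275,385:415].reshape(-1,3); q=q[(q[:,2]>.106)&(q[:,2]<.127)]
from scipy.optimize import least_squares
q=q[np.hypot(q[:,0]-.444,q[:,1]+.148)<.02]
f=least_squares(lambda c:np.hypot(q[:,0]-c[0],q[:,1]-c[1])-.015,[.444,-.148],loss='soft_l1',f_scale=.001);print('held',f.x,len(q))
q=W[300:360,420:470].reshape(-1,3); q=q[(q[:,2]>.025)&(q[:,2]<.046)]
q=q[np.hypot(q[:,0]-.435,q[:,1]+.238)<.02]
f=least_squares(lambda c:np.hypot(q[:,0]-c[0],q[:,1]-c[1])-.015,[.435,-.238],loss='soft_l1',f_scale=.001);print('fixed',f.x,len(q))
E
```

```text
(np.float64(396.748296771313), np.float64(302.4412612579007)) (np.float64(441.4491763435024), np.float64(323.56664534721585))
 19  19  19  19  20  19  19  19  18  19  20  19  20  18  19  19  21  21  20  20  20  20  19  19  20  18
 20  19  19  18  20  19  18  18  18  18  17  19  18  19  20  22  20  20  19  20  19  19  18  18  21  21
 20  20  21  20  18  18  15  16  17  16  18  19  16  16  18  18  19  19  18  18  19  19  18  22  19  20
 18  20  17  17  15  16  14  12  13  12  11  12  14  15  17  18  17  19  16  20  21 nan  20  20  19  19
 18  20  20  18  12   9   9  10   8   8   8   8  11  13  16  17  18  22  21  18  19  21  18  20  18  21
 20  17  18  20  20   8   4   2   6   4   6   6   7 nan  19  20  21  19  19  19  21  21  19  20  19  19
 18  20  19  20  19  20  18  20  19  20  18  20  18  20  18  19  19  21  20  21  18  20  20  19  20  18
 18  20  19  19  21  17  21  19  20  21  21  20  18  19  20  19  19  20  16  20  19  19  18  19  20  20
held [ 0.44395203 -0.14760406] 244
fixed [ 0.43612134 -0.23736168] 234
```

{"api": "drive_tool", "payload": {"motion": [[20, 0, 0, 15, 0, 0, 0], [20, 0, 0, 40, 0, 0, 0], [20, 0, 0, 57, 0, 0, 0], [20, 0, 0, 62, 0, 0, 0], [20, 0, 0, 62, 0, 0, 0]]}}

```text
clock: 11.9
eef_pos: [0.4445, -0.1473, 0.2447]
orientation: [-0.0, -0.082, 0.997, 0.0]
force: [0.0, -0.2, -0.7]
opening: 0.0297
gripper_force: 25.0
```

The scene depth puts the bore at about (396.7,303), which matches the projected socket. The held foot's measured axis agrees with the TCP within 0.5 mm. Lowering in small steps.

{"api": "drive_tool", "payload": {"motion": [[20, 0, -0.5, 3, 0, 0, 0], [20, 0, -0.5, 5, 0, 0, 0], [20, 0, -0.5, 5, 0, 0, 0]]}}

```text
clock: 12.2
eef_pos: [0.4445, -0.1483, 0.2401]
orientation: [0.0, -0.082, 0.997, -0.0]
force: [-0.5, 0.1, -1.1]
opening: 0.0296
gripper_force: 25.0
```

{"api": "drive_tool", "payload": {"motion": [[20, 0, 0, 2, 0, 0, 0], [20, 0, 0, 2, 0, 0, 0]]}}

```text
clock: 12.4
eef_pos: [0.4444, -0.1483, 0.2379]
orientation: [0.0, -0.082, 0.997, -0.0]
force: [0.3, 0.6, -1.3]
opening: 0.0293
gripper_force: 25.0
```

{"api": "drive_tool", "payload": {"motion": [[20, 0, 0, 2, 0, 0, 0], [20, 0, 0, 2, 0, 0, 0]]}}

```text
clock: 12.6
eef_pos: [0.4444, -0.1483, 0.2357]
orientation: [-0.0, -0.082, 0.997, 0.0]
force: [-0.2, 0.3, -1.6]
opening: 0.0292
gripper_force: 25.0
```

{"api": "drive_tool", "payload": {"motion": [[20, 0, 0, 1, 0, 0, 0], [20, 0, 0, 1, 0, 0, 0]]}}

```text
clock: 12.8
eef_pos: [0.4444, -0.1483, 0.2348]
orientation: [-0.0, -0.082, 0.997, 0.0]
force: [-0.2, -0.5, -0.8]
opening: 0.0296
gripper_force: 25.0
```

No contact below the bar top level, so the spigot is entering the bore.

{"api": "drive_tool", "payload": {"motion": [[20, 0, 0, 1, 0, 0, 0], [20, 0, 0, 2, 0, 0, 0], [20, 0, 0, 2, 0, 0, 0]]}}

```text
clock: 13.1
eef_pos: [0.4444, -0.1483, 0.2327]
orientation: [-0.0, -0.082, 0.997, 0.0]
force: [0.9, -0.6, -1.0]
opening: 0.0298
gripper_force: 25.0
```

{"api": "drive_tool", "payload": {"motion": [[20, 0, 0, 1, 0, 0, 0], [20, 0, 0, 2, 0, 0, 0], [20, 0, 0, 2, 0, 0, 0]]}}

```text
clock: 13.4
eef_pos: [0.4444, -0.1483, 0.2307]
orientation: [-0.0, -0.082, 0.997, 0.0]
force: [0.3, -0.4, -1.3]
opening: 0.0294
gripper_force: 25.0
```

{"api": "drive_tool", "payload": {"motion": [[20, 0, 0, 1, 0, 0, 0], [20, 0, 0, 1.5, 0, 0, 0], [20, 0, 0, 1.5, 0, 0, 0]]}}

```text
clock: 13.7
eef_pos: [0.4444, -0.1483, 0.2293]
orientation: [-0.0, -0.082, 0.997, 0.0]
force: [0.1, 0.6, -1.2]
opening: 0.0292
gripper_force: 25.0
```

{"api": "drive_tool", "payload": {"motion": [[20, 0, 0, 1, 0, 0, 0], [20, 0, 0, 1, 0, 0, 0]]}}

```text
clock: 13.9
eef_pos: [0.4444, -0.1483, 0.2283]
orientation: [-0.0, -0.082, 0.997, 0.0]
force: [0.6, -0.1, -1.1]
opening: 0.0294
gripper_force: 25.0
```

{"api": "drive_tool", "payload": {"motion": [[20, 0, 0, 0.7, 0, 0, 0], [20, 0, 0, 0.7, 0, 0, 0]]}}

```text
clock: 14.1
eef_pos: [0.4444, -0.1483, 0.2276]
orientation: [-0.0, -0.082, 0.997, 0.0]
force: [-0.6, -0.4, -1.3]
opening: 0.0294
gripper_force: 25.0
```

{"api": "drive_tool", "payload": {"motion": [[20, 0, 0, 0.7, 0, 0, 0], [20, 0, 0, 0.7, 0, 0, 0]]}}

```text
clock: 14.3
eef_pos: [0.4445, -0.1483, 0.2275]
orientation: [0.0, -0.082, 0.997, -0.0]
force: [-3.7, 1.4, 8.0]
opening: 0.0292
gripper_force: 25.0
```

Contact at z = 0.2275 with 8 N, which is the height at which the foot was seated in the rack. It is home, so I release.

{"api": "drive_tool", "payload": {"motion": [[52, 0, 0, -0.5, 0, 0, 0], [52, 0, 0, -0.5, 0, 0, 0], [52, 0, 0, -0.5, 0, 0, 0], [52, 0, 0, -0.5, 0, 0, 0]]}}

```text
clock: 14.7
eef_pos: [0.4444, -0.1483, 0.2275]
orientation: [-0.0, -0.082, 0.997, 0.0]
force: [0.1, -0.4, -0.3]
opening: 0.0517
gripper_force: 0.0
```

{"api": "drive_tool", "payload": {"motion": [[52, 0, 0, -15, 0, 0, 0], [52, 0, 0, -50, 0, 0, 0], [52, 0, 0, -100, 0, 0, 0], [52, 30, 0, -130, 0, 0, 0], [52, 60, 0, -130, 0, 0, 0]]}}

```text
clock: 15.2
eef_pos: [0.3849, -0.1582, 0.361]
orientation: [0.003, -0.082, 0.997, -0.002]
force: [0.4, 0.3, -0.7]
opening: 0.052
gripper_force: 0.0
```

```bash
python3 - <<'E'
from h import *
from scipy.optimize import least_squares
print(sense()['force'],sense()['eef_pos'])
im,d=optics.get_image('scene'); W=cloud('scene',d)
for n,c in(("firm",(.4445,-.148)),("fixed",(.4355,-.2378)),("L",(.505,.257)),("R",(.531,.099))):
    q=W.reshape(-1,3); q=q[(np.hypot(q[:,0]-c[0],q[:,1]-c[1])<.021)]
    for lo,hi in((.024,.035),(.036,.047)):
        p=q[(q[:,2]>lo)&(q[:,2]<hi)]; f=least_squares(lambda a:np.hypot(p[:,0]-a[0],p[:,1]-a[1])-.015,c,loss='soft_l1',f_scale=.001); print(n,f.x.round(4),len(p),end=' ')
    h=q[q[:,2]>.056]; print('head z',np.percentile(h[:,2],[50,80]).round(4))
cv2.imwrite('pics/p4.png',np.hstack([cv2.resize(im[230:390,350:490,::-1],None,fx=2.8,fy=2.8,interpolation=3),cv2.resize(im[140:300,230:370,::-1],None,fx=2.8,fy=2.8,interpolation=3)]))
E
```

```text
[ 0.40755995  0.26112687 -0.65739254] [ 0.38491819 -0.15817802  0.36097182]
firm [ 0.4444 -0.1484] 105 firm [ 0.4443 -0.1485] 113 head z [0.0632 0.0642]
fixed [ 0.4361 -0.2374] 112 fixed [ 0.4361 -0.2376] 126 head z [0.2701 0.3014]
L [0.5055 0.2575] 65 L [0.5052 0.2572] 68 head z [0.0615 0.0626]
R [0.532  0.0996] 76 R [0.5322 0.0998] 81 head z [0.0636 0.0655]
```

View pics/p4.png

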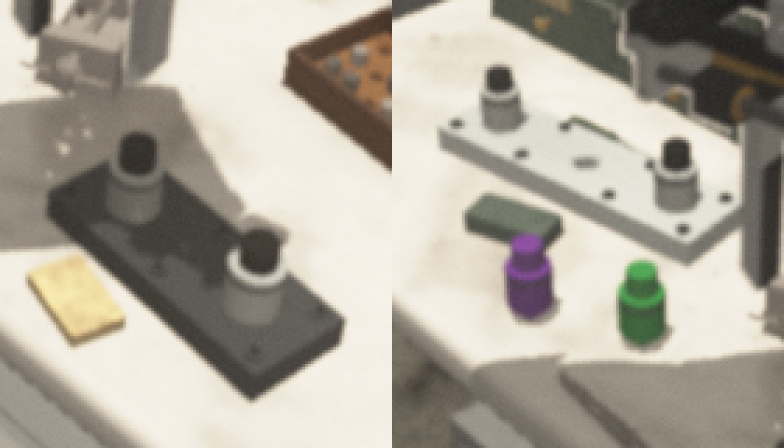

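The left crop shows the firm foot upright and fully down in the bar at (135,185), beside the fixed foot at (258,280). The right crop shows the two soft feet still seated in the rack at (500,100) and (676,175), with the middle bore empty. The gripper touches nothing.

```bash
python3 -c "
from h import *
print(r.close_job())"
```

```text
the job is handed in; nothing more can be done
None
```

The firm foot was the middle one (11.4 N at about 4.7 mm, against about 4 N and 6 N for the soft ones); it now stands fully home and released in the foot bar, the two soft feet are still seated in the rack, and the job was handed in at about 15 s with no verdict shown.

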